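# Demagnetise a bearing ball in its tray and hold it clear

## Task

Demagnetise the loose steel bearing ball: on the demagnetiser press the round power key, then the square field key, then the wide start key, one at a time, each fully down and let up again. Then take the tray with the ball in it by its wooden grip (leave the empty tray and the other things alone), carry it level so that the ball stays in its shallow pocket, and hold the ball over the middle of the coil plate, the tray about 2 cm above the plate and not touching it, for a full second. Finally draw it slowly straight up until the tray is 15 to 20 cm above the plate and finish there, still holding the tray level and still over the plate with the ball in its pocket; do not put it down or let go.

Things in the scene. Friction and masses are not known exactly. Their poses are not given: they have to be found in the camera images.
- demag: grey plate demagnetiser, fixed: a box 206 mm deep (x), 160 mm wide (y). A low front panel, 45 mm above its underside, carries three keys in a row along y; behind it stands the coil block, 126 mm deep, 150 mm wide, 60 mm high, its front wall 45 mm behind the middle of the keys. Origin under its middle, on the bench; x points away from the robot (turned up to 0.12 rad), y to the left, z up
- power_key_top (a point): centre of the top of the round power key (22 mm across), the left one, as the robot sees it, of three grey keys 50 mm apart. Key tops stand 51 mm above the underside of the demagnetiser, 6 mm proud of the panel. Axes as the demagnetiser's
- field_key_top (a point): centre of the top of the square field key (21 x 21 mm), the middle key of the row; height and axes as the power key's
- start_key_top (a point): centre of the top of the wide start key (36 mm along the row, 21 mm across it), the right key of the row; height and axes as the power key's
- power_key (a joint): travel of the power key in m: 0 up, 0.004 fully down. The keys move straight down on springs: each begins to move at 1.5 N, is fully down at 4 N, and comes up again when let go
- field_key (a joint): travel of the field key, range and spring as the power key's
- start_key (a joint): travel of the start key, range and spring as the power key's
- coil_center (a point): middle of the coil plate (two bright steel pole shoes with a black gap between, together 110 mm deep by 124 mm wide) on top of the coil block: on the top face of the shoes, 62 mm above the demagnetiser's underside, 108 mm behind the middle key; axes as the demagnetiser's
- ball_tray: the tray with the ball: an aluminium plate 124 mm long (x), 56 mm wide (y), 9 mm thick, with two pockets 3 mm deep: a 30 mm wide one 40 mm from the middle on the +x side, where the ball lies, and an empty 22 mm one at -x. A wooden grip stands on its middle. 0.24 to 0.39 kg with the ball, balanced near the middle. Origin under its middle, on the bench at the start; z up
- ball_tray_grip (a point): middle of that tray's grip, 44 mm above its underside: an upright flat-sided wooden slab, 32 mm along the tray's x, 18 mm thick along its y, its top 64 mm above the underside (round its base a foot 24 mm wide, its top 12.5 mm above the underside). Taken from above, fingers closing along the tray's y. Axes as the tray's
- ball_center (a point): centre of the loose steel ball, 22 mm in diameter, 44 g, in the 30 mm pocket, its centre 17 mm above the tray's underside. It can roll some 7 mm to any side in the pocket, and over the 3 mm rim if the tray is tipped steeply (about 40 degrees) or jerked
- ball_pocket (a point): fixed point of the loaded tray: where the ball's centre is when it lies in the middle of its pocket, 40 mm along the tray's +x from the grip's axis, 17 mm above the underside; axes as the tray's
- spare_tray_grip (a point): middle of the grip, 44 mm above the underside, of a second tray of the same shape and size that is empty. One tray stands nearer the robot than the other; which one varies. To be left alone
- dial_indicator: small dial gauge on a brass foot, 36 x 43 mm, 73 mm tall, left of the trays; origin under its middle. To be left alone
- wax_tin: round wax tin, 66 mm across, 25 mm high, right of the demagnetiser's rear; origin under its middle. To be left alone

How it is judged:
By the outcome, as a careful person would: the job done as asked, in the order asked, and still so for the second after the job is handed in, while the arm keeps its last pose, push and grip.
It also fails if it takes over 72 s, if anything falls off the work surface, if the arm or the gripper's body presses on something with over 40 N, if the wrist force passes 120 N, or if a joint passes its speed limit or range.

## Robot

A 6-joint arm with a two-finger parallel gripper is mounted at the origin on a cart in front of the work surface, level with it; the furniture and walls round the work are solid. World frame = base frame: x ahead of the robot, y to its left, z up, the work surface at z = 0. Lengths are in m, angles in degrees, forces in N, time in s.
With the tool pointing down it reaches from about 0.35 to 0.875 m from the base axis. Payload 4.2 kg.
Tool frame: the origin (TCP) lies on the centre line of the jaws, within the pads' length; the fingertips stand 19 mm ahead of it and the grasp point (between the pads) is the TCP; z points along the fingers, y is the line along which they close (so a half turn about z gives the same grasp; the last joint's range is limited). The gripper opens to 85 mm and grips with 20 to 120 N. Pads are 22 mm wide; open, the fingers measure 114 mm over their backs; the gripper's body (76 mm by 85 mm) begins 54 mm behind the grasp point. The pads swing forward as they close: fully open they stand 13 mm farther back than shut.
Start: joints at [90.791, 22.042, 0.453, 0, -68.411, -14.817], TCP at [0.151, 0.606, 0.25] pointing down, gripper open.
Joint ranges: [-179.83, 179.83], [-69.29, 118.12], [-61.27, 80.66], [-181.25, 117.63], [-171.15, -9.14], [-177.46, 177.46]. Speed limits (degrees/s): [159.86, 159.86, 180, 180, 180, 180].

## Interface

Orientations are given as [roll, pitch, yaw] about the fixed x, y, z axes, in that order (R = Rz(yaw) Ry(pitch) Rx(roll)).
In Python, from station import bot gives the robot as it stands.
- The arm moves only by the tool drive_tool, never from a script. Its argument "steps" is a list that holds one entry, the list of rows, each a list of 6 numbers: the shift along the tool's x, y, z in cm, then the turn, a rotation vector about the tool's x, y, z in degrees. A call has 1 to 12 rows; each row shifts and turns the commanded pose from where the row before left it, along the tool's axes as they then stand; what a row does not reach is not made up. A row lasts 1/10 s, in which the tool goes at most 50 mm and 8.59 degrees, less where a joint would pass 70% of its speed; a pose out of reach is approached as far as the arm can. A call is refused whole if a number of a shift passes 5 or a number of a turn 8.59, either way. A call with a gripper value outside its range is refused whole. "hand" is the closure, from 0 (fully open) to 1 (shut), set as the call begins (left out, the last holds). The fingers move at their own pace and stop on an object; "force" is the grip in N (left out, the last holds). Time passes only in rows, so rows that do not move let the fingers close. It gives the time, the measured TCP pose, the force, the opening and the grip force at its end, in the units of the state.
- bot.read_state(): the state, without advancing time (a new reading comes with each control period).
- bot.grab_frame(name): name is "scene" or "side" or "wrist"; returns a dict with "color" (480x640x3 uint8, red, green, blue), "mtx" (3x3 intrinsics, pixels), "T" (4x4, takes a point from camera to world coordinates). Camera axes: x right, y down, z forward; pixel columns grow to the right and rows downward; lengths in m; the calibration is good to about 2 mm. A picture is of the moment at which its call begins. There is no depth.
- bot.job_done(): hands the job in; it is judged then, once.
The state is a dict: "time_s": time; "joint_pos": joint angles; "joint_vel": joint speeds; "tau": joint torques, N m; "position": TCP position; "orientation": TCP orientation; "contact_force": force on the tool from outside, world axes, zero at the start; "wrist_torque": the same for the moment, N m; "grip_width": finger opening in m; "grip_force": force on a finger pad.
Only numpy, scipy, OpenCV 4.12 (cv2) and the standard library are available. Lean on these libraries where they do the work, as an engineer would, in place of code of your own. Each camera call takes 0.05 s, during which the arm holds its last target. There are 200 camera calls.

## Working session

There is one attempt and no reset: what is moved stays moved. The work goes in short steps, Python scripts to look and compute and a tool call to move; the robot and the scene stay as the last step left them, time stands still between calls to the robot, and variables do not carry over. Pictures are saved under pics/ and viewed, at most 10 in all, crops included, and the job is handed in when it is done.

Besides the shell and the picture viewer there is one more tool, called after "Request:" as a command line: name --argument value ..., lists and objects as JSON in quotes. drive_tool: Moves the arm, as the interface text tells. Its arguments: {"type":"object","properties":{"steps":{"type":"array","items":{"type":"array","items":{"type":"array","items":{"type":"number"}}}},"hand":{"type":"number"},"force":{"type":"number"}},"required":["steps"]}

```bash
mkdir -p pics; ls
python3 - <<'E'
from station import bot
import cv2,numpy as np
np.set_printoptions(precision=4,suppress=True)
s=bot.read_state();print(s)
for n in("scene","side"):
    f=bot.grab_frame(n);cv2.imwrite(f"pics/{n}0.png",f["color"][:,:,::-1]);np.savez(f"pics/{n}0.npz",**f);print(f["mtx"],f["T"])
E
```

```text
pics
{'time_s': 0.0, 'joint_pos': array([ 90.7908,  22.0934,   0.3767,  -0.0293, -68.411 , -14.8169]), 'joint_vel': array([-0.0585, -0.0254,  0.0459,  0.0649, -0.009 , -0.0562]), 'tau': array([ -0.0001, -39.2288,  18.84  ,   4.1864,  -0.0047,  -0.    ]), 'position': array([0.1513, 0.6058, 0.2492]), 'orientation': array([179.8695,  -0.0063, -14.0369]), 'contact_force': array([-0.4358,  0.0461, -0.4115]), 'wrist_torque': array([ 0.011 , -0.0096,  0.0266]), 'grip_force': 0.0, 'grip_width': 0.08499956762503058}
[[516.6803   0.     319.1195]
 [  0.     516.6803 225.9515]
 [  0.       0.       1.    ]] [[ 0.5508 -0.6396  0.5361  0.0815]
 [-0.8344 -0.4362  0.3369 -0.2045]
 [ 0.0184 -0.6329 -0.774   0.7794]
 [ 0.      0.      0.      1.    ]]
[[526.3807   0.     322.1025]
 [  0.     526.3807 238.0514]
 [  0.       0.       1.    ]] [[-0.9986 -0.016   0.0504  0.4891]
 [-0.049   0.6364 -0.7698  0.855 ]
 [-0.0198 -0.7712 -0.6363  0.6762]
 [ 0.      0.      0.      1.    ]]
```

View pics/scene0.png

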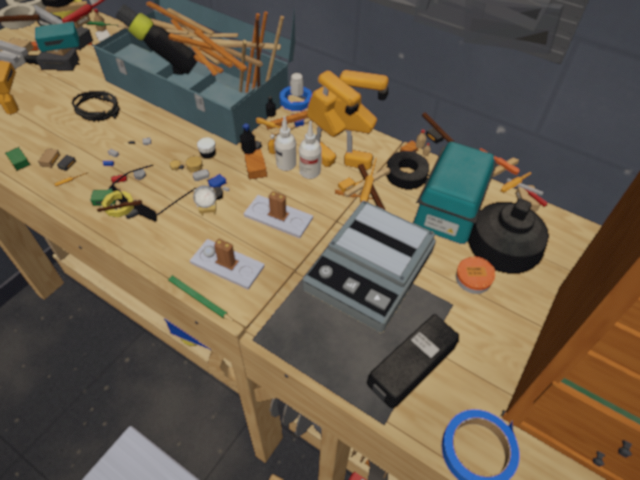

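View pics/side0.png

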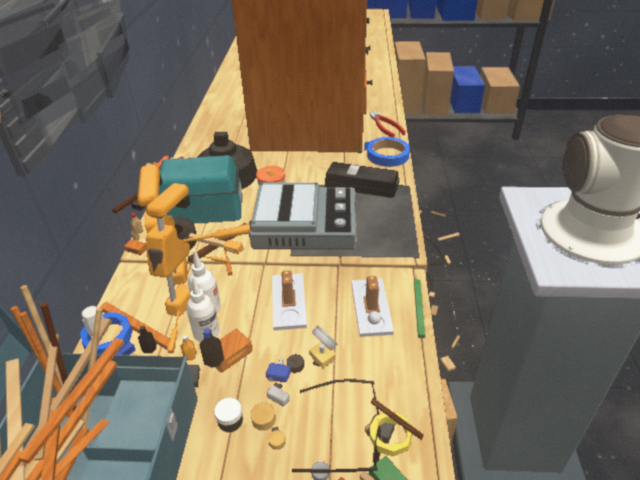

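The loose ball is in the nearer tray: at about (209,252) in the scene view and (375,318) in the side view. The keys are at about (326,271), (351,285) and (378,298) in the scene view. I'll enlarge both views to get accurate pixels.

Run:
```python
import cv2,numpy as np
a=cv2.imread("pics/scene0.png")[190:340,180:440]
b=cv2.imread("pics/side0.png")[170:340,240:420]
cv2.imwrite("pics/c1.png",cv2.resize(a,None,fx=3,fy=3,interpolation=2))
cv2.imwrite("pics/c2.png",cv2.resize(b,None,fx=3.5,fy=3.5,interpolation=2)[:595])
```

```text
(no output)
```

View pics/c1.png

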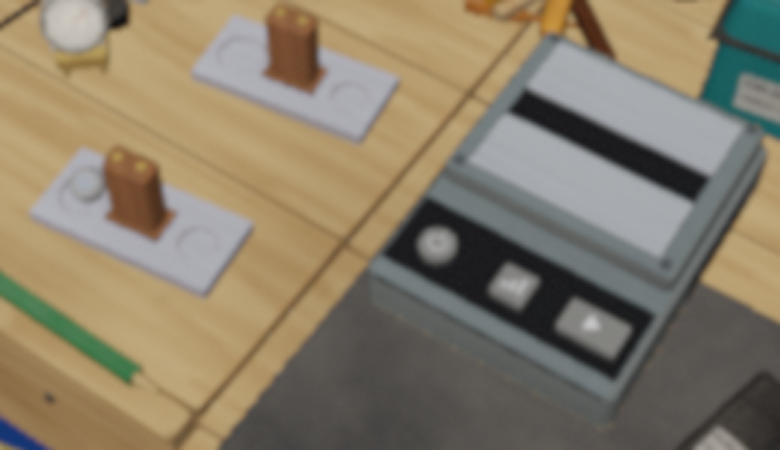

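View pics/c2.png

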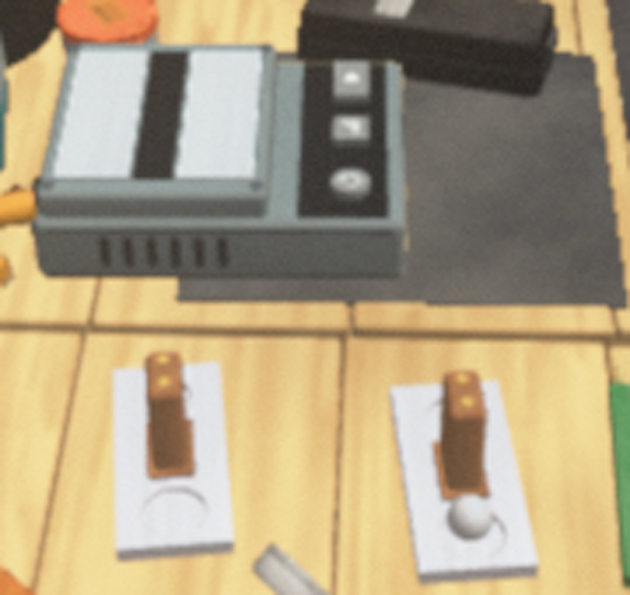

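The crops show the keys (scene crop (437,243), (513,285), (593,327)), the pole shoe corners, the tray corners and the two dots on the grip's top. I'll cast rays onto the known heights from both views.

```bash
cat > h.py <<'E'
import numpy as np
def ray(f,p,z):
    d=f["T"][:3,:3]@np.linalg.solve(f["mtx"],[p[0],p[1],1]);o=f["T"][:3,3]
    return (o+d*(z-o[2])/d[2])[:2]
E
python3 - <<'E'
import numpy as np
from h import ray
np.set_printoptions(precision=4,suppress=True)
A=np.load("pics/scene0.npz");B=np.load("pics/side0.npz")
a=lambda p:(180+(p[0]-1)/3,190+(p[1]-1)/3)
b=lambda p:(240+(p[0]-1)/3.5,170+(p[1]-1)/3.5)
L=[("power",(437,243),(350,182),.051),("field",(513,285),(351,128),.051),("start",(593,327),(352,78),.051),
("s_farL",(553,38),(48,180),.062),("s_farR",(748,133),(65,52),.062),("s_nearR",(661,258),(268,46),.062),("s_nearL",(466,160),(262,178),.062),
("grip1",(118,157),(465,401),.064),("grip2",(139,167),(463,378),.064),
("t_farL",(88,150),(420,575),.009),("t_nearL",(32,212),(536,570),.009),("t_nearR",(205,291),(497,381),.009),("t_farR",(252,228),(391,388),.009),("ball",(88,184),(470,517),.017)]
P={}
for n,p,q,z in L:
    x,y=ray(A,a(p),z),ray(B,b(q),z);P[n]=(x+y)/2;print(n,x,y,P[n])
for k in(["s_farL","s_farR","s_nearR","s_nearL"],["t_farL","t_nearL","t_nearR","t_farR"]):
    print("centre",np.mean([P[i] for i in k],0),[np.linalg.norm(P[k[i]]-P[k[i-1]]).round(4) for i in range(4)])
ang=lambda d:np.degrees(np.arctan2(d[1],d[0]))
print("demag yaw",ang(P["power"]-P["start"])-90,ang(P["s_farL"]-P["s_nearL"]),ang(P["s_farR"]-P["s_nearR"]),ang(P["s_nearL"]-P["s_nearR"])-90)
print("tray yaw",ang(P["t_farL"]-P["t_farR"]),ang(P["t_nearL"]-P["t_nearR"]))
E
```

```text
power [0.51   0.0497] [0.5069 0.0481] [0.5084 0.0489]
field [ 0.5101 -0.0007] [ 0.5075 -0.0026] [ 0.5088 -0.0016]
start [ 0.5114 -0.0509] [ 0.508  -0.0531] [ 0.5097 -0.052 ]
s_farL [0.6732 0.0699] [0.6718 0.0644] [0.6725 0.0671]
s_farR [ 0.6733 -0.0641] [ 0.6804 -0.061 ] [ 0.6768 -0.0625]
s_nearR [ 0.5651 -0.0628] [ 0.5588 -0.0698] [ 0.562  -0.0663]
s_nearL [0.562  0.0636] [0.5546 0.0598] [0.5583 0.0617]
grip1 [0.449  0.2308] [0.4485 0.2318] [0.4488 0.2313]
grip2 [0.4502 0.2161] [0.4491 0.2162] [0.4496 0.2162]
t_farL [0.471  0.2833] [0.4686 0.2915] [0.4698 0.2874]
t_nearL [0.416  0.2798] [0.4146 0.2868] [0.4153 0.2833]
t_nearR [0.4302 0.1581] [0.4279 0.1606] [0.4291 0.1594]
t_farR [0.4812 0.1626] [0.4828 0.1674] [0.482 0.165]
ball [0.4471 0.2609] [0.4449 0.2621] [0.446  0.2615]
centre [0.6174 0.    ] [np.float64(0.1143), np.float64(0.1297), np.float64(0.1149), np.float64(0.1281)]
centre [0.449  0.2238] [np.float64(0.123), np.float64(0.0546), np.float64(0.1247), np.float64(0.0532)]
demag yaw 0.7337852001570297 2.70846181385273 1.8825912824859394 1.6318376015301794
tray yaw 95.71136690780108 96.34727484165907
```

Both views agree to within about 3 mm, and the sizes match those given: shoes about 115 x 129 mm, tray 124 x 54 mm. The tray's yaw is about 96°, so I turn the tool to about -84° and shut the fingers for the keys.

Request:
drive_tool --steps '[[[0,0,0,0,0,7.8],[0,0,0,0,0,7.8],[0,0,0,0,0,7.8],[0,0,0,0,0,7.8],[0,0,0,0,0,7.8],[0,0,0,0,0,7.8],[0,0,0,0,0,7.8],[0,0,0,0,0,7.8],[0,0,0,0,0,7.8],[0,0,0,0,0,0]]]' --hand 1 --force 40

```text
time_s: 1.1
position: [0.1514, 0.6061, 0.2497]
orientation: [180.0, -0.1, -84.2]
contact_force: [0.2, 0.2, -0.4]
grip_width: 0.0001
grip_force: 0.0
```

```bash
cat >> h.py <<'E'
from scipy.spatial.transform import Rotation as Ro
def go(s,*targets):
    R=Ro.from_euler("xyz",s["orientation"],degrees=True);p=s["position"]
    print("t",s["time_s"],"pos",p.round(4),"rpy",s["orientation"].round(2),"F",s["contact_force"].round(2),"w",s["grip_width"],"gf",s["grip_force"])
    for t in targets:
        print(t,"shift cm",(R.inv().apply(np.array(t)-p)*100).round(2))
E
python3 - <<'E'
from station import bot
from h import go
go(bot.read_state(),(.5085,.049,.25),(.5085,.049,.085))
E
```

```text
t 1.1 pos [0.1514 0.6061 0.2497] rpy [ 1.7998e+02 -7.0000e-02 -8.4220e+01] F [ 0.17  0.2  -0.4 ] w 0.00013112118143699742 gf 0.0
(0.5085, 0.049, 0.25) shift cm [ 5.902e+01 -2.992e+01  3.000e-02]
(0.5085, 0.049, 0.085) shift cm [ 59.   -29.92  16.53]
```

Request:
drive_tool --steps '[[[4,-2,0,0,0,0],[4,-2,0,0,0,0],[4,-2,0,0,0,0],[4,-2,0,0,0,0],[4,-2,0,0,0,0],[4,-2,0,0,0,0],[4,-2,0,0,0,0],[4,-2,0,0,0,0],[4,-2,0,0,0,0],[4,-2,0,0,0,0],[4,-2,0,0,0,0],[4,-2,0,0,0,0]]]'

```text
time_s: 2.3
position: [0.439, 0.1512, 0.2504]
orientation: [-180.0, 0.0, -84.0]
contact_force: [1.2, 0.3, -0.3]
grip_width: 0.0002
grip_force: 0.0
```

Request:
drive_tool --steps '[[[4,-2,0,0,0,0],[4,-2,2,0,0,0],[3,-1.9,3,0,0,0],[0,0,4,0,0,0],[0,0,4,0,0,0],[0,0,0,0,0,0],[0,0,0,0,0,0]]]'

```text
time_s: 3.0
position: [0.5087, 0.0494, 0.1207]
orientation: [180.0, -0.1, -84.1]
contact_force: [-0.1, 0.3, 1.2]
grip_width: 0.0001
grip_force: 0.0
```

Run:
```python
from station import bot
from h import go
import cv2,numpy as np
go(bot.read_state(),(.5085,.049,.07),(.5088,-.0016,.07),(.5095,-.052,.07))
f=bot.grab_frame("wrist");cv2.imwrite("pics/w1.png",f["color"][:,:,::-1]);np.savez("pics/w1.npz",**f)
```

```text
t 3.0 pos [0.5087 0.0494 0.1207] rpy [ 1.7997e+02 -5.0000e-02 -8.4090e+01] F [-0.11  0.25  1.22] w 0.0001302706430467528 gf 0.0
(0.5085, 0.049, 0.07) shift cm [0.03 0.02 5.07]
(0.5088, -0.0016, 0.07) shift cm [5.07 0.51 5.07]
(0.5095, -0.052, 0.07) shift cm [10.09  0.96  5.08]
```

View pics/w1.png

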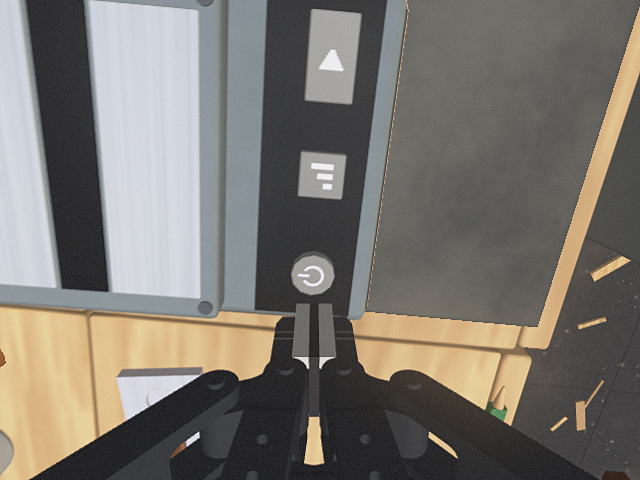

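The wrist view shows the power key at (313,274), field at (322,176) and start at (333,57), with the closed fingertips near (314,305). I'll check the keys from this view.

Run:
```python
import numpy as np
from h import ray
A=np.load("pics/w1.npz")
for p in((313,272),(322,175),(332.5,57)):print(ray(A,p,.051).round(4))
```

```text
[0.5092 0.0509]
[0.51   0.0013]
[ 0.511  -0.0496]
```

Request:
drive_tool --steps '[[[0,0,3,0,0,0],[0,0,1.7,0,0,0],[0,0,0.3,0,0,0],[0,0,0.2,0,0,0],[0,0,0.1,0,0,0],[0,0,0,0,0,0]]]'

```text
time_s: 3.65
position: [0.509, 0.05, 0.0691]
orientation: [-179.8, 0.0, -84.2]
contact_force: [-3.0, 1.6, 5.5]
grip_width: 0.0002
grip_force: 2.7
```

Request:
drive_tool --steps '[[[0,0,0.15,0,0,0],[0,0,0,0,0,0],[0,0,0,0,0,0]]]'

```text
time_s: 3.95
position: [0.509, 0.05, 0.0689]
orientation: [-179.8, 0.0, -84.2]
contact_force: [-6.6, 2.3, 15.1]
grip_width: 0.0002
grip_force: 7.3
```

Request:
drive_tool --steps '[[[0,0,0.15,0,0,0],[0,0,0,0,0,0],[0,0,0,0,0,0]]]'

```text
time_s: 4.25
position: [0.5091, 0.0501, 0.0687]
orientation: [-179.8, 0.0, -84.1]
contact_force: [-9.5, 1.8, 23.5]
grip_width: 0.0
grip_force: 11.9
```

The stop is stiff at z = 0.0688, about 3 mm higher than I expected. While letting up I'll log where the contact ends, to confirm the key went through its full travel.

Request:
drive_tool --steps '[[[0,0,-0.4,0,0,0],[0,0,0,0,0,0]]]'

```text
time_s: 4.45
position: [0.5093, 0.05, 0.0704]
orientation: [-179.8, 0.1, -84.2]
contact_force: [-1.3, 0.6, 3.1]
grip_width: -0.0001
grip_force: 1.5
```

Request:
drive_tool --steps '[[[0,0,-0.15,0,0,0],[0,0,0,0,0,0]]]'

```text
time_s: 4.65
position: [0.5094, 0.05, 0.0705]
orientation: [-179.8, 0.0, -84.2]
contact_force: [-0.7, 1.8, 2.8]
grip_width: 0.0
grip_force: 1.5
```

Request:
drive_tool --steps '[[[0,0,-0.15,0,0,0],[0,0,0,0,0,0]]]'

```text
time_s: 4.85
position: [0.5093, 0.0498, 0.0716]
orientation: [-179.9, 0.0, -84.2]
contact_force: [1.4, 1.7, 2.1]
grip_width: -0.0002
grip_force: 1.2
```

Request:
drive_tool --steps '[[[0,0,-0.15,0,0,0],[0,0,0,0,0,0]]]'

```text
time_s: 5.05
position: [0.5085, 0.0493, 0.0728]
orientation: [-180.0, -0.0, -84.2]
contact_force: [1.1, 0.2, 1.8]
grip_width: 0.0
grip_force: 0.8
```

Request:
drive_tool --steps '[[[0,0,-0.6,0,0,0],[0,0,0,0,0,0]]]'

```text
time_s: 5.25
position: [0.5078, 0.0491, 0.079]
orientation: [179.9, -0.0, -84.2]
contact_force: [-0.2, 0.6, 0.6]
grip_width: 0.0002
grip_force: 0.0
```

The key springs up from 0.0688 to about 0.073, which is the full 4 mm. Next is the field key.

Request:
drive_tool --steps '[[[0,0,-0.6,0,0,0],[2.5,0.2,0,0,0,0],[2.4,0.15,0,0,0,0],[0,0,0,0,0,0],[0,0,1.0,0,0,0],[0,0,0.3,0,0,0],[0,0,0.3,0,0,0],[0,0,0.2,0,0,0],[0,0,0,0,0,0],[0,0,0,0,0,0]]]'

```text
time_s: 6.25
position: [0.5095, 0.0005, 0.0688]
orientation: [180.0, -0.1, -84.1]
contact_force: [-4.5, -1.9, 17.5]
grip_width: -0.0005
grip_force: 8.7
```

Request:
drive_tool --steps '[[[0,0,-0.5,0,0,0],[0,0,-1.3,0,0,0],[0,0,0,0,0,0],[2.5,0.2,0,0,0,0],[2.6,0.2,0,0,0,0],[0,0,0,0,0,0],[0,0,1.0,0,0,0],[0,0,0.3,0,0,0],[0,0,0.5,0,0,0],[0,0,0,0,0,0],[0,0,0,0,0,0]]]'

```text
time_s: 7.35
position: [0.5108, -0.0504, 0.0688]
orientation: [180.0, -0.1, -84.1]
contact_force: [-5.1, -0.9, 19.2]
grip_width: -0.0002
grip_force: 9.2
```

All three keys went fully down. Now up and over to the loaded tray, opening the fingers on the way.

Request:
drive_tool --steps '[[[0,0,-1,0,0,0],[0,0,-3,0,0,0],[0,0,-4,0,0,0],[0,0,-4,0,0,0],[-4,0.5,0,0,0,0],[-4,0.5,0,0,0,0],[-4,0.5,0,0,0,0],[-4,0.5,0,0,0,0],[-4,0.5,0,0,0,0],[-4,0.5,0,0,0,0],[-3.9,0.4,0,0,0,0],[0,0,0,0,0,0]]]'

```text
time_s: 8.55
position: [0.4481, 0.2276, 0.1864]
orientation: [-180.0, 0.0, -83.9]
contact_force: [0.5, -1.2, -0.4]
grip_width: -0.0002
grip_force: 0.0
```

Request:
drive_tool --steps '[[[0,0,0,0,0,0],[0,0,0,0,0,0],[0,0,0,0,0,0],[0,0,0,0,0,0]]]' --hand 0

```text
time_s: 8.95
position: [0.4491, 0.2225, 0.1868]
orientation: [180.0, -0.0, -84.3]
contact_force: [-0.3, 0.2, 0.3]
grip_width: 0.0582
grip_force: 0.0
```

Run:
```python
from station import bot
from h import go
import cv2,numpy as np
go(bot.read_state(),(.449,.2238,.044))
f=bot.grab_frame("wrist");cv2.imwrite("pics/w2.png",f["color"][:,:,::-1]);np.savez("pics/w2.npz",**f)
```

```text
t 8.95 pos [0.4491 0.2225 0.1868] rpy [179.99  -0.   -84.31] F [-0.32  0.22  0.32] w 0.05822355967352384 gf 0.0
(0.449, 0.2238, 0.044) shift cm [-0.13 -0.   14.28]
```

View pics/w2.png

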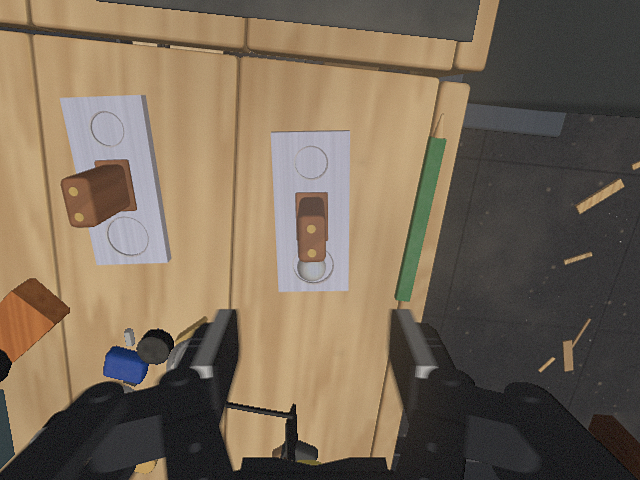

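The wrist view shows the loaded tray with the ball at (312,268), the grip dots at (311,229) and (312,253), and open fingers either side. I'll check the grip's position.

Run:
```python
import numpy as np
from h import ray
A=np.load("pics/w2.npz")
g=[ray(A,p,.064) for p in((311,229),(312,253))];print(g,np.mean(g,0))
c=np.array([ray(A,p,.009) for p in((272,131),(349,130),(349,291),(279,292))]);print(c.round(4),c.mean(0))
d=(c[2]+c[3]-c[0]-c[1]);print(np.degrees(np.arctan2(d[1],d[0])))
```

```text
[array([0.45161793, 0.21836064]), array([0.4494627 , 0.23423767])] [0.45054032 0.22629915]
[[0.4845 0.1665]
 [0.4306 0.1605]
 [0.415  0.285 ]
 [0.4708 0.2914]] [0.45023606 0.22585012]
96.71689057163806
```

Request:
drive_tool --steps '[[[-0.25,-0.1,2,0,0,-0.7],[0,0,3,0,0,0],[0,0,3,0,0,0],[0,0,3,0,0,0],[0,0,2,0,0,0],[0,0,1.2,0,0,0],[0,0,0,0,0,0],[0,0,0,0,0,0]]]'

```text
time_s: 9.8
position: [0.4503, 0.2262, 0.0454]
orientation: [-179.9, 0.0, -83.5]
contact_force: [1.2, -0.0, -0.3]
grip_width: 0.0852
grip_force: 0.0
```

Request:
drive_tool --steps '[[[0,0,0,0,0,0],[0,0,0,0,0,0],[0,0,0,0,0,0],[0,0,0,0,0,0],[0,0,0,0,0,0],[0,0,0,0,0,0],[0,0,0,0,0,0],[0,0,0,0,0,0]]]' --hand 1 --force 60

```text
time_s: 10.6
position: [0.45, 0.2262, 0.0452]
orientation: [-180.0, 0.0, -83.5]
contact_force: [-0.7, 0.4, 5.5]
grip_width: 0.0174
grip_force: 62.5
```

The grip is held at 17.4 mm and 62 N. Now a gentle lift.

Request:
drive_tool --steps '[[[0,0,-0.2,0,0,0],[0,0,-0.5,0,0,0],[0,0,-0.9,0,0,0],[0,0,-1.3,0,0,0],[0,0,-1.5,0,0,0],[0,0,-1.6,0,0,0],[0,0,-1.6,0,0,0],[0,0,-1.5,0,0,0],[0,0,-1.2,0,0,0],[0,0,-0.8,0,0,0],[0,0,-0.4,0,0,0],[0,0,0,0,0,0]]]'

```text
time_s: 11.8
position: [0.4497, 0.2259, 0.1601]
orientation: [-180.0, 0.0, -83.5]
contact_force: [0.7, 0.2, -3.7]
grip_width: 0.017
grip_force: 61.3
```

Run:
```python
from station import bot
from h import go
import cv2,numpy as np
s=bot.read_state();go(s,(.622,-.039,.16));print(s["wrist_torque"])
f=bot.grab_frame("wrist");cv2.imwrite("pics/w3.png",f["color"][:,:,::-1])
g=bot.grab_frame("side");a=cv2.resize(g["color"][150:350,260:460],(480,480));cv2.imwrite("pics/m3.png",cv2.resize(np.hstack([f["color"],a])[:,:,::-1],(800,343)))
```

```text
t 11.8 pos [0.4497 0.2259 0.1601] rpy [-1.7998e+02  2.0000e-02 -8.3540e+01] F [ 0.71  0.24 -3.68] w 0.01700635541149178 gf 61.333218812942505
(0.622, -0.039, 0.16) shift cm [ 28.26 -14.14   0.  ]
[ 0.02962163 -0.00570797  0.01535985]
```

View pics/m3.png

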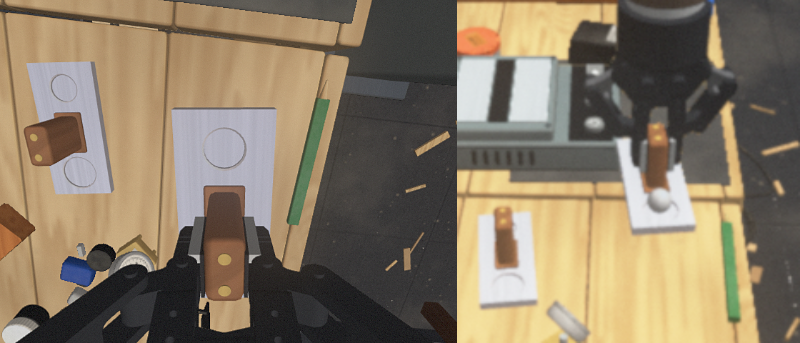

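The tray is lifted level, and the ball shows in its pocket at about (658,200). Now over to the coil.

Request:
drive_tool --steps '[[[0.3,-0.15,0,0,0,0],[0.7,-0.35,0,0,0,0],[1.1,-0.55,0,0,0,0],[1.5,-0.75,0,0,0,0],[1.8,-0.9,0,0,0,0],[1.8,-0.9,0,0,0,0],[1.8,-0.9,0,0,0,0],[1.8,-0.9,0,0,0,0],[1.8,-0.9,0,0,0,0],[1.8,-0.9,0,0,0,0],[1.8,-0.9,0,0,0,0],[1.8,-0.9,0,0,0,0]]]'

```text
time_s: 13.1
position: [0.56, 0.0554, 0.1595]
orientation: [180.0, -0.0, -83.6]
contact_force: [-0.2, 0.9, -3.9]
grip_width: 0.0171
grip_force: 61.4
```

Request:
drive_tool --steps '[[[1.8,-0.9,0,0,0,0],[1.8,-0.9,0,0,0,0],[1.8,-0.9,0,0,0,0],[1.5,-0.75,0,0,0,0],[1.2,-0.6,0,0,0,0],[0.9,-0.45,0,0,0,0],[0.6,-0.3,0,0,0,0],[0.4,-0.2,0,0,0,0],[0.2,-0.1,0,0,0,0],[0,0,0,0,0,0],[0,0,0,0,0,0]]]'

```text
time_s: 14.2
position: [0.6214, -0.038, 0.1599]
orientation: [180.0, 0.0, -83.5]
contact_force: [1.0, -0.3, -4.2]
grip_width: 0.0171
grip_force: 61.4
```

Run:
```python
from station import bot
from h import go
import cv2,numpy as np
go(bot.read_state(),(.622,-.039,.127))
f=bot.grab_frame("side");cv2.imwrite("pics/s4.png",f["color"][:,:,::-1]);np.savez("pics/s4.npz",**f)
cv2.imwrite("pics/c4.png",cv2.resize(f["color"][80:270,230:410,::-1],None,fx=3,fy=3,interpolation=2))
```

```text
t 14.2 pos [ 0.6214 -0.038   0.1599] rpy [ 1.7999e+02  1.0000e-02 -8.3500e+01] F [ 0.99 -0.29 -4.17] w 0.01711517476820888 gf 61.423712968826294
(0.622, -0.039, 0.127) shift cm [ 0.11 -0.05  3.29]
```

View pics/c4.png

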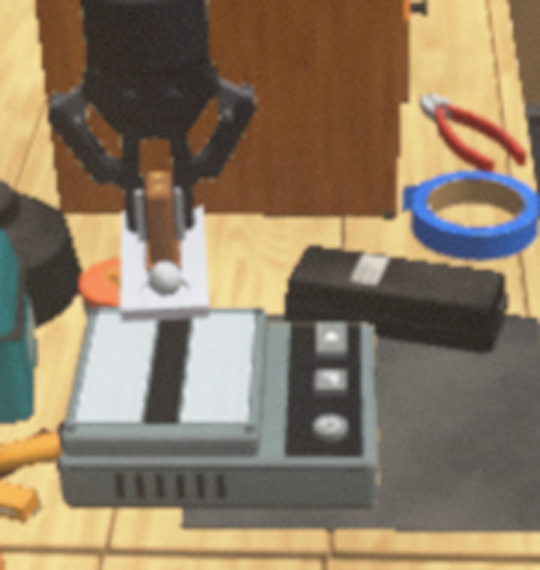

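The ball is in its pocket at crop (165,277), with the tray level above the coil. I'll check where the ball is against the coil's middle.

Run:
```python
import numpy as np
from h import ray
A=np.load("pics/s4.npz")
c=lambda p:(230+(p[0]-1)/3,80+(p[1]-1)/3)
print(ray(A,c((165,277)),.1317))
q=np.array([ray(A,c(p),.1237) for p in((120,311),(208,306))]);print(q,q.mean(0))
```

```text
[ 0.61391307 -0.00122311]
[[0.64010999 0.02639987]
 [0.58490872 0.01964866]] [0.61250936 0.02302427]
```

The ball is within about 3 mm of the coil's middle. I'll lower it to 2 cm above the plate and hold.

Request:
drive_tool --steps '[[[0,0,0.2,0,0,0],[0,0,0.4,0,0,0],[0,0,0.6,0,0,0],[0,0,0.7,0,0,0],[0,0,0.6,0,0,0],[0,0,0.5,0,0,0],[0,0,0.3,0,0,0],[0,0,0,0,0,0],[0,0,0,0,0,0]]]'

```text
time_s: 15.15
position: [0.6218, -0.0384, 0.1269]
orientation: [-180.0, -0.0, -83.5]
contact_force: [-0.2, -0.0, -3.2]
grip_width: 0.0175
grip_force: 61.4
```

Request:
drive_tool --steps '[[[0,0,0,0,0,0],[0,0,0,0,0,0],[0,0,0,0,0,0],[0,0,0,0,0,0],[0,0,0,0,0,0],[0,0,0,0,0,0],[0,0,0,0,0,0],[0,0,0,0,0,0],[0,0,0,0,0,0],[0,0,0,0,0,0],[0,0,0,0,0,0],[0,0,0,0,0,0]]]'

```text
time_s: 16.35
position: [0.6216, -0.0384, 0.1268]
orientation: [180.0, -0.0, -83.5]
contact_force: [0.7, 0.4, -4.5]
grip_width: 0.0178
grip_force: 61.4
```

Request:
drive_tool --steps '[[[0,0,0,0,0,0],[0,0,0,0,0,0],[0,0,0,0,0,0],[0,0,0,0,0,0],[0,0,0,0,0,0],[0,0,0,0,0,0]]]'

```text
time_s: 16.95
position: [0.6216, -0.0384, 0.1268]
orientation: [-180.0, -0.0, -83.5]
contact_force: [0.7, -0.2, -3.9]
grip_width: 0.0174
grip_force: 61.4
```

It was held for 1.8 s. Now slowly straight up at 4 cm/s.

Request:
drive_tool --steps '[[[0,0,-0.1,0,0,0],[0,0,-0.2,0,0,0],[0,0,-0.3,0,0,0],[0,0,-0.4,0,0,0],[0,0,-0.4,0,0,0],[0,0,-0.4,0,0,0],[0,0,-0.4,0,0,0],[0,0,-0.4,0,0,0],[0,0,-0.4,0,0,0],[0,0,-0.4,0,0,0],[0,0,-0.4,0,0,0],[0,0,-0.4,0,0,0]]]'

```text
time_s: 18.15
position: [0.6216, -0.0384, 0.1691]
orientation: [180.0, 0.0, -83.5]
contact_force: [-0.0, 0.3, -3.7]
grip_width: 0.0176
grip_force: 61.4
```

Request:
drive_tool --steps '[[[0,0,-0.4,0,0,0],[0,0,-0.4,0,0,0],[0,0,-0.4,0,0,0],[0,0,-0.4,0,0,0],[0,0,-0.4,0,0,0],[0,0,-0.4,0,0,0],[0,0,-0.4,0,0,0],[0,0,-0.4,0,0,0],[0,0,-0.4,0,0,0],[0,0,-0.4,0,0,0],[0,0,-0.4,0,0,0],[0,0,-0.4,0,0,0]]]'

```text
time_s: 19.35
position: [0.6216, -0.0384, 0.2171]
orientation: [180.0, -0.0, -83.5]
contact_force: [0.8, -0.5, -3.4]
grip_width: 0.0174
grip_force: 61.4
```

Request:
drive_tool --steps '[[[0,0,-0.4,0,0,0],[0,0,-0.4,0,0,0],[0,0,-0.4,0,0,0],[0,0,-0.4,0,0,0],[0,0,-0.4,0,0,0],[0,0,-0.4,0,0,0],[0,0,-0.4,0,0,0],[0,0,-0.4,0,0,0],[0,0,-0.4,0,0,0],[0,0,-0.4,0,0,0],[0,0,-0.4,0,0,0],[0,0,-0.4,0,0,0]]]'

```text
time_s: 20.55
position: [0.6216, -0.0384, 0.2651]
orientation: [180.0, 0.0, -83.5]
contact_force: [-0.6, 0.1, -2.9]
grip_width: 0.0171
grip_force: 61.4
```

Request:
drive_tool --steps '[[[0,0,-0.4,0,0,0],[0,0,-0.4,0,0,0],[0,0,-0.4,0,0,0],[0,0,-0.3,0,0,0],[0,0,-0.2,0,0,0],[0,0,-0.1,0,0,0],[0,0,0,0,0,0],[0,0,0,0,0,0],[0,0,0,0,0,0]]]'

```text
time_s: 21.45
position: [0.6216, -0.0384, 0.2826]
orientation: [180.0, -0.0, -83.5]
contact_force: [0.5, -0.2, -4.6]
grip_width: 0.0174
grip_force: 61.4
```

Run:
```python
from station import bot
from h import go
import cv2
go(bot.read_state())
f=bot.grab_frame("side");g=bot.grab_frame("scene")
a=f["color"][0:270,200:420];b=g["color"][100:370,260:480]
import numpy as np
cv2.imwrite("pics/c5.png",cv2.resize(np.hstack([a,b])[:,:,::-1],(800,490),interpolation=2))
```

```text
t 21.45 pos [ 0.6216 -0.0384  0.2826] rpy [179.98  -0.   -83.53] F [ 0.45 -0.18 -4.6 ] w 0.017383490544550153 gf 61.42412066459656
```

View pics/c5.png

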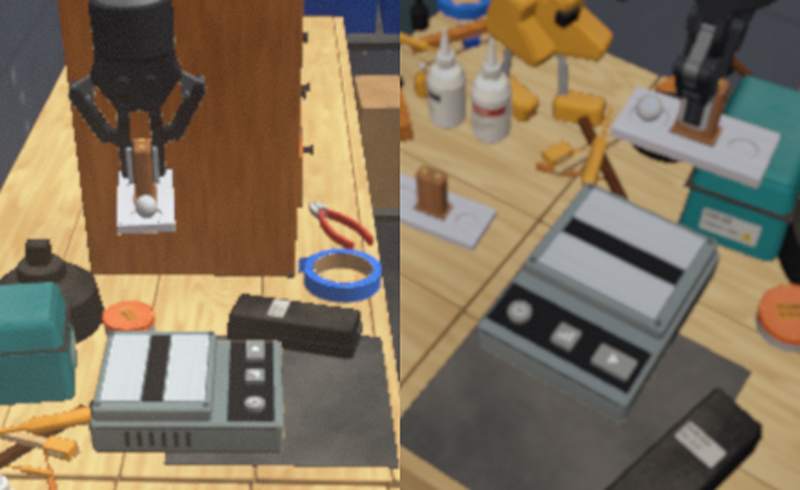

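Both views show the tray level about 17.5 cm above the plate, with the ball in its pocket (side (146,206), scene (650,107)). I'm handing the job in.

```bash
python3 -c "
from station import bot
print(bot.job_done())"
```

```text
the job is handed in; nothing more can be done
None
```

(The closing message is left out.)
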